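# Put the solder reels on their stands

### The job

Put the three reels of solder away, each on the spindle of the stand that goes with its size: the largest reel on the widest stand, the middle one on the middle stand, the smallest on the narrowest. Each reel should have the spindle through its bore and sit flat on its stand; leave the tape roll, flux jar, battery pack and screwdriver where they are.

Things in the scene. Friction and masses are not known exactly. Their poses are not given: they have to be found in the camera images.
- reel_large: The large solder reel: a full reel of silver solder wire between two white plastic flanges, standing on end (its axis upright). Diameter 62 mm, 46 mm tall, with an open bore of 24 mm diameter right through. The wire is wound almost flush with the flanges, so it can be gripped anywhere round its side. Origin: the centre of the reel, 23 mm above its underside; z is its axis. Loose, 0.07 to 0.5 kg.
- reel_medium: The medium solder reel: a full reel of silver solder wire between two white plastic flanges, standing on end (its axis upright). Diameter 51 mm, 38 mm tall, with an open bore of 24 mm diameter right through. The wire is wound almost flush with the flanges, so it can be gripped anywhere round its side. Origin: the centre of the reel, 19 mm above its underside; z is its axis. Loose, 0.07 to 0.5 kg.
- reel_small: The small solder reel: a full reel of silver solder wire between two white plastic flanges, standing on end (its axis upright). Diameter 40 mm, 30 mm tall, with an open bore of 24 mm diameter right through. The wire is wound almost flush with the flanges, so it can be gripped anywhere round its side. Origin: the centre of the reel, 15 mm above its underside; z is its axis. Loose, 0.07 to 0.5 kg.
- stand_large: The large reel stand: a dark steel disc of 100 mm diameter, 8 mm thick, fixed to the bench, with an upright brass spindle of 8 mm diameter in its middle, whose tapered tip is 34 mm above the bench (26 mm above the disc). Origin: centre of the disc's underside, on the bench top; z up along the spindle.
- stand_medium: The medium reel stand: a dark steel disc of 76 mm diameter, 8 mm thick, fixed to the bench, with an upright brass spindle of 8 mm diameter in its middle, whose tapered tip is 34 mm above the bench (26 mm above the disc). Origin: centre of the disc's underside, on the bench top; z up along the spindle.
- stand_small: The small reel stand: a dark steel disc of 54 mm diameter, 8 mm thick, fixed to the bench, with an upright brass spindle of 8 mm diameter in its middle, whose tapered tip is 34 mm above the bench (26 mm above the disc). Origin: centre of the disc's underside, on the bench top; z up along the spindle.
- tape_roll: A roll of black insulating tape lying flat, diameter 62 mm, 19 mm tall, hole 34 mm; not a solder reel. Bystander. Origin: centre of its underside.
- flux_jar: A small closed amber flux jar with a black cap, diameter 42 mm, 42 mm tall. Bystander. Origin: centre of its underside.
- battery_pack: A black cordless-tool battery pack, 115 x 75 mm, 60 mm tall, lying flat. Bystander. Origin: centre of its underside; x is its long axis.
- screwdriver: A screwdriver with an orange handle, lying on the bench. Bystander. Its x axis runs from handle to tip; origin near its middle, at bench height.
There are look-alikes about, which are no part of the job. What is shaped like the stand_small but brown, red or turquoise is not meant.

How it is judged:
By the outcome, as a careful person would: the job done as asked, in the order asked, and still so for the second after the job is handed in, with the robot touching nothing.
It also fails if it takes over 80 s, if anything falls off the work surface, if the arm or the gripper's body presses on something with over 40 N, if the wrist force passes 120 N, or if a joint passes its speed limit or range.

### The arm

A 6-joint arm with a two-finger parallel gripper is mounted at the origin on the work surface. World frame = base frame: x ahead of the robot, y to its left, z up, the work surface at z = 0. Lengths are in mm, angles in rad, forces in N, time in s.
With the tool pointing down it reaches from about 350 to 775 mm from the base axis. Payload 7.3 kg.
Tool frame: the origin (TCP) lies midway between the tips of the shut fingers; the grasp point (between the pads) lies 19 mm behind it; z points along the fingers, y is the line along which they close (so a half turn about z gives the same grasp; the last joint's range is limited). The gripper opens to 92 mm and grips with 3 to 60 N. Pads are 19 mm wide; open, the fingers measure 130 mm over their backs; the gripper's body (75 mm by 190 mm) begins 47 mm behind the grasp point.
Start: joints at [-1.419, 0.342, 1.524, -0, 1.275, -0.146], TCP at [154.067, -501.905, 226.741] pointing down, gripper open.
Joint ranges: [-2.53, 2.53], [-0.77, 2.02], [0.04, 2.7], [-1, 4.14], [0.28, 2.66], [-3.11, 3.11]. Speed limits (rad/s): [2.57, 2.57, 3.14, 3.14, 3.14, 3.14].

### API

Orientations are given as [roll, pitch, yaw] about the fixed x, y, z axes, in that order (R = Rz(yaw) Ry(pitch) Rx(roll)).
In Python, from plant import bot gives the robot as it stands. The module is installed in compiled form; this text tells all that it offers.
- The arm moves only by the shell command python3 -m crank 'ROWS' [OPENING]. ROWS is JSON, a list of rows, each a list of 6 numbers: the shift along the tool's x, y, z in m, then the turn, a rotation vector about the tool's x, y, z in rad. In form: [[dx, dy, dz, wx, wy, wz], ...]. A call has 1 to 5 rows; each row shifts and turns the commanded pose from where the row before left it, along the tool's axes as they then stand; what a row does not reach is not made up. A row lasts 1/8 s, in which the tool goes at most 62.5 mm and 10.7 degrees, less where a joint would pass 70% of its speed; a pose out of reach is approached as far as the arm can. A call is refused whole if a number of a shift passes 0.0625 or a number of a turn 0.188, either way. A call with a gripper value outside its range is refused whole. OPENING is the opening in per cent of the stroke, from 0 (shut) to 100 (fully open), set as the call begins (- or left out, the last holds). The fingers move at their own pace and stop on an object; the grip force is fixed at half the most. Time passes only in rows, so rows that do not move let the fingers close. It gives the time, the measured TCP pose, the force, the opening and the grip force at its end, in the units of the state.
- bot.get_obs(): the state, without advancing time (a new reading comes with each control period).
- bot.capture(name): name is "side" or "top" or "wrist"; returns a dict with "color" (400x640x3 uint8, blue, green, red), "fov_y" (degrees; the focal length in pixels is half the picture's height over the tangent of half this angle, whatever the lens; pixels are square), "cx", "cy" (the principal point, pixels), "extrinsics" (4x4, takes a point from world to camera coordinates); the wrist camera has in their place "tool_from_camera" (4x4, takes a point from camera to tool coordinates, whose origin is the TCP and whose axes are the flange's). Camera axes: x right, y up, looking along -z (the intrinsics and any distortion apply to the point x, -y, -z); pixel columns grow to the right and rows downward; lengths in mm; the calibration is good to about 2 mm. A picture is of the moment at which its call begins: read the wrist's pose just before it. There is no depth.
- bot.close_job(): hands the job in; it is judged then, once.
The state is a dict: "time": time; "joint_positions": joint angles; "dq": joint speeds; "tau": joint torques, N m; "tool_pos": TCP position; "tcp_rot": TCP orientation; "contact_force": force on the tool from outside, world axes, zero at the start; "moment": the same for the moment, N m; "grip_width": finger opening in mm; "finger_force": force on a finger pad.
Only numpy, scipy, OpenCV 4.12 (cv2) and the standard library are available. Lean on these libraries where they do the work, as an engineer would, in place of code of your own. Each camera call takes 0.05 s, during which the arm holds its last target. There are 200 camera calls.

## Working session

There is one attempt and no reset: what is moved stays moved. The work goes in short steps, Python scripts to look and compute and a shell command to move; the robot and the scene stay as the last step left them, time stands still between calls to the robot, and variables do not carry over. Pictures are saved under pics/ and viewed, at most 14 in all, crops included, and the job is handed in when it is done.

```bash
mkdir -p pics; python3 - <<'E'
from plant import bot
import cv2
o=bot.get_obs();print(o)
for n in("top","side"):
    c=bot.capture(n);cv2.imwrite(f"pics/{n}0.png",c["color"]);print(n,{k:v for k,v in c.items() if k!="color"})
c=bot.capture("wrist");print({k:v for k,v in c.items() if k!="color"})
E
```

```text
{'time': 0.0, 'joint_positions': array([-1.41900078e+00,  3.42709546e-01,  1.52502749e+00, -1.50166217e-05,
        1.27538435e+00, -1.45995879e-01]), 'dq': array([-1.02017439e-03,  9.26126215e-04, -1.22177859e-03,  6.72389165e-04,
        1.09821684e-05,  6.64053669e-05]), 'tau': array([ 7.28855812e-04, -4.31244242e+01, -2.44217867e+01,  7.19269621e-02,
        5.60423511e-02, -1.24632584e-04]), 'tool_pos': array([ 153.99648734, -501.47895038,  226.04814199]), 'tcp_rot': array([-3.14007809e+00, -2.08191153e-04,  2.97795654e-01]), 'contact_force': array([-0.27950973,  0.16850125, -0.09959019]), 'moment': array([ 0.00316041, -0.02122609,  0.01150755]), 'finger_force': 0.0, 'grip_width': 91.7867688463757}
top {'fov_y': 57.63429108250201, 'cx': 316.3422515388569, 'cy': 204.74453314479968, 'extrinsics': array([[ 2.05892327e-02, -9.99522536e-01,  2.30387249e-02,
        -2.34909734e+01],
       [ 9.93645536e-01,  2.30077453e-02,  1.10178005e-01,
        -5.98533980e+02],
       [-1.10655468e-01,  2.06238456e-02,  9.93644818e-01,
        -9.21381282e+02],
       [ 0.00000000e+00,  0.000000
[... 235 characters left out ...]
,
       [ 3.69910382e-01, -6.19281275e-01,  6.92572748e-01,
        -2.56969560e+02],
       [-3.72818423e-01,  5.83854106e-01,  7.21194015e-01,
        -7.78210250e+02],
       [ 0.00000000e+00,  0.00000000e+00,  0.00000000e+00,
         1.00000000e+00]])}
{'fov_y': 68.50620116105128, 'cx': 317.4111177233588, 'cy': 194.68906576212123, 'tool_from_camera': array([[-1.34460974e-03,  9.61651067e-01,  2.74272524e-01,
         7.55055815e+01],
       [ 9.99998799e-01,  1.50452361e-03, -3.72689934e-04,
         2.58196585e-01],
       [-7.71047161e-04,  2.74271694e-01, -9.61651935e-01,
        -1.59154675e+02],
       [ 0.00000000e+00,  0.00000000e+00,  0.00000000e+00,
         1.00000000e+00]])}
```

View pics/top0.png

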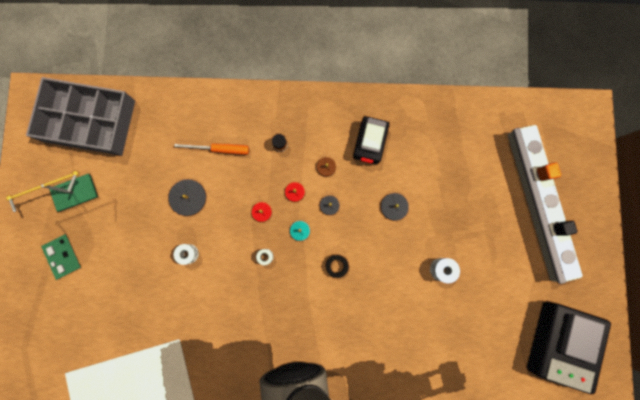

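View pics/side0.png

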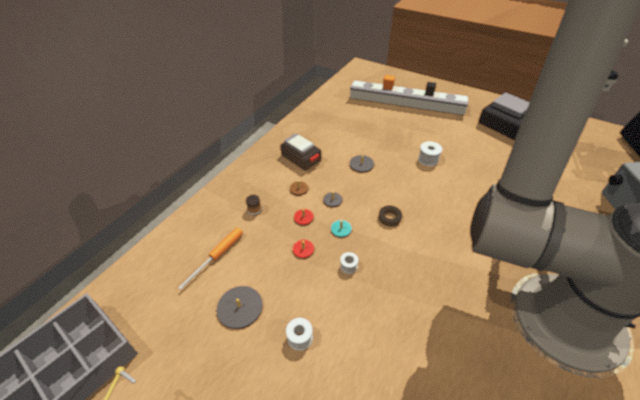

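Top view: reels at (185,255), (264,257) and (447,270). Dark stands: large (187,197), small (329,205), medium (394,207). Next I'll locate them by rays.

```bash
cat > h.py <<'E'
import numpy as np, cv2
from scipy.spatial.transform import Rotation as R
def f(c): return 200/np.tan(np.radians(c["fov_y"]/2))
def ray(c,u,v,obs=None):
    d=np.array([(u-c["cx"])/f(c),-(v-c["cy"])/f(c),-1.])
    if "extrinsics" in c:
        E=c["extrinsics"];return -E[:3,:3].T@E[:3,3],E[:3,:3].T@d
    T=c["tool_from_camera"];W=R.from_euler("xyz",obs["tcp_rot"]).as_matrix()
    return obs["tool_pos"]+W@T[:3,3],W@T[:3,:3]@d
def at(c,u,v,z,obs=None):
    o,d=ray(c,u,v,obs);return o+d*(z-o[2])/d[2]
def proj(c,p):
    q=c["extrinsics"][:3,:3]@p+c["extrinsics"][:3,3]
    return c["cx"]+f(c)*q[0]/-q[2],c["cy"]-f(c)*q[1]/-q[2]
def blobs(m,amin=60):
    n,l,s,ce=cv2.connectedComponentsWithStats(m.astype(np.uint8))
    return [(ce[i].round(1),s[i]) for i in range(1,n) if s[i][4]>=amin]
E
python3 - <<'E'
from plant import bot
from h import *
for n,pts in (("top",dict(rA=(185,255),rB=(264,257),rC=(447,270),sL=(187,197),sS=(329,205),sM=(394,207))),
              ("side",dict(rA=(299,335),rB=(349,264),rC=(430,153),sL=(240,307),sS=(333,200),sM=(362,164)))):
    c=bot.capture(n);h=cv2.cvtColor(c["color"],cv2.COLOR_BGR2HSV);
    w=(h[...,1]<70)&(h[...,2]>120); d=(h[...,2]<95)&(h[...,1]<110)
    for k,p in pts.items():
        m=w if k[0]=="r" else d
        b=min(blobs(m,40),key=lambda b:np.hypot(*(b[0]-p)))
        z={"rA":38,"rB":30,"rC":46}.get(k,8)
        x,y,ww,hh,a=b[1]
        print(n,k,b[0],b[1],at(c,*b[0],z)[:2].round(1), "nom",at(c,*p,z)[:2].round(1))
E
```

```text
top rA [185.1 253.8] [173 244  25  21 371] [464.6 322.3] nom [461.6 322.3]
top rB [264.  256.5] [256 249  17  16 174] [461.5 122.1] nom [460.2 122.1]
top rC [446.9 270.2] [435 258  25  26 469] [ 436.6 -348. ] nom [ 437.1 -348.3]
top sL [186.8 197.4] [169 181  36  34 955] [613.5 336.7] nom [614.6 336.2]
top sS [328.5 205.2] [320 197  18  17 238] [601.3 -43.8] nom [601.8 -45.1]
top sM [393.5 206.5] [381 194  26  26 509] [ 601.8 -220. ] nom [ 600.5 -221.3]
side rA [299.2 333.4] [285 317  28  34 682] [459.1 334.1] nom [457.7 336.9]
side rB [348.6 261.6] [340 252  19  22 282] [458.2 130.8] nom [454.3 136.1]
side rC [430.4 150.4] [419 141  24  25 326] [ 432.6 -332.4] nom [ 429.5 -320.1]
side sL [252.2 200.4] [247 196  12  10  95] [788.5  77.6] nom [610.2 341.9]
side sS [298.8 153.8] [281 143  39  26 371] [ 789.6 -156.3] nom [597.4 -38.4]
side sM [389.7 215. ] [380 206  21  20 190] [441.1 -68. ] nom [ 597.3 -213.9]
```

```bash
python3 -m crank '[[0.045,-0.009,0.011,0,0,0],[0.045,-0.009,0.011,0,0,0],[0.045,-0.009,0.011,0,0,0],[0.045,-0.009,0.011,0,0,0]]' 100; python3 -m crank '[[0.045,-0.009,0.011,0,0,0],[0.045,-0.009,0.011,0,0,0],[0.045,-0.009,0.011,0,0,0],[0,0,0,0,0,0],[0,0,0,0,0,0]]'
cat > look.py <<'E'
import sys
from plant import bot
from h import *
# look.py name z [dark|white] : wrist picture, blobs -> world xy at height z and shift in tool axes
def main(name,z,kind,amin=800):
    o=bot.get_obs();c=bot.capture("wrist");cv2.imwrite(f"pics/{name}.png",c["color"])
    h=cv2.cvtColor(c["color"],cv2.COLOR_BGR2HSV)
    m=(h[...,1]<70)&(h[...,2]>120) if kind=="white" else (h[...,2]<95)&(h[...,1]<110)
    print(o["time"],o["tool_pos"].round(1),o["tcp_rot"].round(3))
    W=R.from_euler("xyz",o["tcp_rot"]).as_matrix()
    for ctr in cv2.findContours(m.astype(np.uint8),cv2.RETR_EXTERNAL,cv2.CHAIN_APPROX_NONE)[0]:
        if cv2.contourArea(ctr)<amin: continue
        P=np.array([at(c,u,v,z,o) for u,v in ctr[:,0]])
        (x,y),r=cv2.minEnclosingCircle(P[:,:2].astype(np.float32))
        d=W.T@(np.array([x,y,o["tool_pos"][2]])-o["tool_pos"])
        print(cv2.boundingRect(ctr),"xy",round(x,1),round(y,1),"diam",round(2*r,1),"tool shift",d[:2].round(1))
if __name__=="__main__": main(sys.argv[1],float(sys.argv[2]),sys.argv[3])
E
python3 look.py w1 46 white
```

```text
time: 0.75
tool_pos: [316.7, -413.9, 182.4]
tcp_rot: [3.141, 0.0, 0.298]
contact_force: [0.6, 0.4, -0.2]
grip_width: 92.0
finger_force: 0.0
time: 1.38
tool_pos: [436.4, -349.4, 149.7]
tcp_rot: [-3.142, 0.001, 0.298]
contact_force: [-1.0, -0.3, 0.1]
grip_width: 91.8
finger_force: 0.0
1.375 [ 436.4 -349.4  149.7] [-3.142e+00  1.000e-03  2.980e-01]
(282, 154, 67, 72) xy 439.7 -345.8 diam 68.9 tool shift [ 4.2 -2.4]
(600, 122, 40, 135) xy 525.7 -635.2 diam 134.6 tool shift [  1.3 299.4]
```

View pics/w1.png

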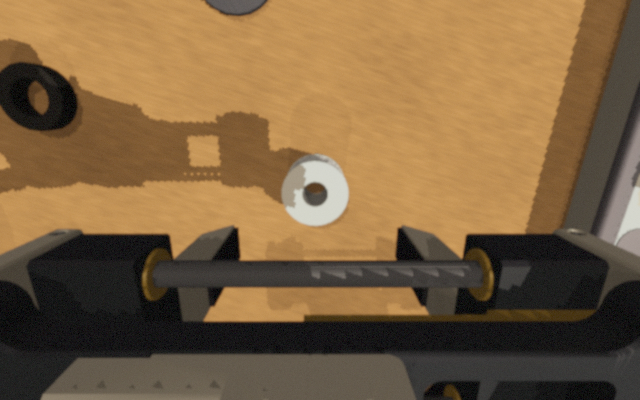

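The wrist picture shows the large reel's top flange centred near (315.5,192.5), between the fingers, with its far side visible above it. I'll take the flange centre from the bottom and width of its box.

```bash
cat > ctr.py <<'E'
import sys
from plant import bot
from h import *
o=bot.get_obs()
class C(dict):pass
c=bot.capture("wrist")
W=R.from_euler("xyz",o["tcp_rot"]).as_matrix()
z=float(sys.argv[1])
for u,v in zip(map(float,sys.argv[2::2]),map(float,sys.argv[3::2])):
    p=at(c,u,v,z,o);d=W.T@(p-o["tool_pos"])
    print((u,v),p.round(1),"tool shift",d.round(1))
E
python3 ctr.py 46 315.5 192.5 282 192.5 349 192.5 315 193
```

```text
(315.5, 192.5) [ 438.1 -347.7   46. ] tool shift [  2.6  -1.4 103.9]
(282.0, 192.5) [ 429.  -317.9   46. ] tool shift [  2.6 -32.5 103.9]
(349.0, 192.5) [ 447.2 -377.5   46. ] tool shift [  2.5  29.7 103.9]
(315.0, 193.0) [ 437.5 -347.4   46. ] tool shift [  2.1  -1.9 103.9]
```

```bash
python3 -m crank '[[0.0023,-0.0016,0.04,0,0,0],[0,0,0.04,0,0,0],[0,0,0.035,0,0,0],[0,0,0.0265,0,0,0],[0,0,0,0,0,0]]' 100; python3 -m crank '[[0,0,0,0,0,0],[0,0,0,0,0,0],[0,0,0,0,0,0],[0,0,0,0,0,0],[0,0,0,0,0,0]]' 0
```

```text
time: 2.1
tool_pos: [436.7, -347.0, 6.9]
tcp_rot: [-3.138, 0.002, 0.296]
contact_force: [-0.6, -0.9, 0.7]
grip_width: 91.8
finger_force: 0.0
time: 2.72
tool_pos: [438.6, -347.0, 9.1]
tcp_rot: [3.141, -0.0, 0.298]
contact_force: [-1.1, 1.7, 6.2]
grip_width: 62.1
finger_force: 30.0
```

```bash
python3 -m crank '[[0,0,-0.02,0,0,0],[0,0,-0.045,0,0,0],[0,0,-0.045,0,0,0],[0.0214,-0.0463,0,0,0,0],[0.0214,-0.0463,0,0,0,0]]'; python3 -m crank '[[0.0214,-0.0463,0,0,0,0],[0.0214,-0.0463,0,0,0,0],[0.0214,-0.0463,0,0,0,0],[0.0214,-0.0463,0,0,0,0],[0.0214,-0.0463,0,0,0,0]]';python3 -m crank '[[0.0214,-0.0463,0,0,0,0],[0.0214,-0.0463,0,0,0,0],[0.0214,-0.0463,0,0,0,0],[0.0214,-0.0463,0,0,0,0],[0.0214,-0.0463,0,0,0,0]]';python3 -m crank '[[0.0214,-0.0463,0,0,0,0],[0,0,0,0,0,0],[0,0,0,0,0,0]]'
python3 look.py w2 8 dark
```

```text
time: 3.35
tool_pos: [451.9, -244.9, 118.2]
tcp_rot: [3.142, -0.0, 0.296]
contact_force: [0.1, 0.2, -4.0]
grip_width: 62.2
finger_force: 30.0
time: 3.98
tool_pos: [486.2, 8.5, 117.8]
tcp_rot: [-3.141, 0.001, 0.298]
contact_force: [0.3, -0.3, -5.2]
grip_width: 62.1
finger_force: 30.0
time: 4.6
tool_pos: [520.4, 261.0, 117.5]
tcp_rot: [3.141, 0.001, 0.298]
contact_force: [1.2, -0.7, -3.3]
grip_width: 62.0
finger_force: 30.0
time: 4.97
tool_pos: [527.0, 309.5, 117.2]
tcp_rot: [3.141, 0.002, 0.299]
contact_force: [-0.8, -0.4, -4.3]
grip_width: 62.5
finger_force: 30.0
4.975 [527.  309.5 117.2] [3.141e+00 2.000e-03 2.990e-01]
(0, 227, 640, 173) xy 285.4 231.6 diam 759.0 tool shift [-253.8    3.4]
```

View pics/w2.png

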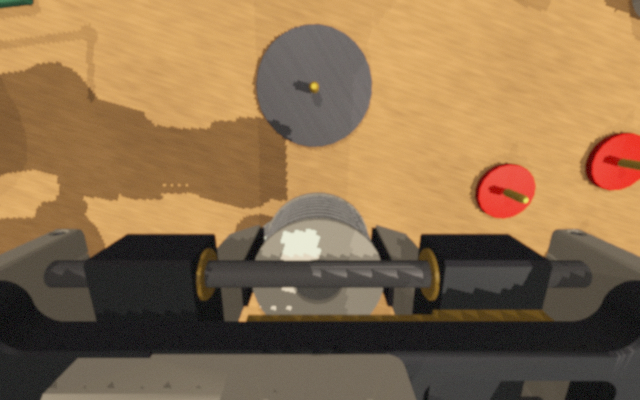

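The stand disc spans u 256–372, v 24–147, with the spindle tip at (314.5,86). The reel is held level.

```bash
python3 ctr.py 8 314 85.5 256 86 372 86 314 24.5 314 147; python3 ctr.py 34 314.5 86.5
```

```text
(314.0, 85.5) [618.6 339.4   8. ] tool shift [ 96.5  -2.4 109.3]
(256.0, 86.0) [603.7 387.    8. ] tool shift [ 96.2 -52.3 109.2]
(372.0, 86.0) [632.8 291.6   8. ] tool shift [ 96.   47.4 109.3]
(314.0, 24.5) [663.4 352.9   8. ] tool shift [143.3  -2.2 109.2]
(314.0, 147.0) [568.3 324.3   8. ] tool shift [ 44.   -2.7 109.4]
(314.5, 86.5) [616.6 337.8  34. ] tool shift [93.8 -1.8 83.6]
```

```bash
python3 -m crank '[[0.047,-0.001,0,0,0,0],[0.0468,-0.0011,0,0,0,0],[0,0,0.035,0,0,0],[0,0,0.03,0,0,0],[0,0,0,0,0,0]]'; python3 -m crank '[[0,0,0.015,0,0,0],[0,0,0.012,0,0,0],[0,0,0.006,0,0,0],[0,0,0.0025,0,0,0],[0,0,0,0,0,0]]'
```

```text
time: 5.75
tool_pos: [615.1, 337.5, 50.0]
tcp_rot: [3.141, 0.007, 0.296]
contact_force: [-0.9, -0.5, -4.3]
grip_width: 61.9
finger_force: 30.0
time: 6.38
tool_pos: [616.9, 339.6, 17.8]
tcp_rot: [3.142, -0.0, 0.298]
contact_force: [0.5, -0.2, -4.4]
grip_width: 62.0
finger_force: 30.0
```

Still hanging (−4.4 N), about 1–2 mm above the disc. Lower slightly, then release.

```bash
python3 -m crank '[[0,0,0.001,0,0,0],[0,0,0,0,0,0]]';python3 -m crank '[[0,0,0.0007,0,0,0],[0,0,0,0,0,0]]'
```

```text
time: 6.62
tool_pos: [617.1, 339.7, 17.1]
tcp_rot: [-3.142, -0.001, 0.298]
contact_force: [-0.1, 0.0, -3.5]
grip_width: 62.0
finger_force: 30.0
time: 6.88
tool_pos: [617.2, 339.7, 17.1]
tcp_rot: [-3.142, -0.001, 0.298]
contact_force: [-1.6, -0.6, 4.2]
grip_width: 62.2
finger_force: 30.0
```

```bash
python3 -m crank '[[0,0,0,0,0,0],[0,0,0,0,0,0],[0,0,0,0,0,0],[0,0,-0.03,0,0,0],[0,0,-0.04,0,0,0]]' 100; python3 -m crank '[[0,0,-0.06,0,0,0],[-0.038,-0.007,0,0,0,0],[-0.038,-0.007,0,0,0,0],[-0.038,-0.007,0,0,0,0],[-0.038,-0.007,0,0,0,0]]';python3 -m crank '[[0,0,0,0,0,0],[0,0,0,0,0,0]]';python3 look.py w3 38 white; sed -i 's/^if __name__/#&/' /dev/null
```

```text
time: 7.5
tool_pos: [616.1, 339.1, 85.2]
tcp_rot: [3.141, 0.003, 0.298]
contact_force: [0.5, 0.7, 0.2]
grip_width: 91.8
finger_force: 0.0
time: 8.12
tool_pos: [462.1, 321.5, 146.0]
tcp_rot: [-3.142, -0.0, 0.298]
contact_force: [-0.6, 0.4, -0.1]
grip_width: 91.9
finger_force: 0.0
time: 8.38
tool_pos: [464.4, 322.0, 146.4]
tcp_rot: [-3.142, -0.002, 0.298]
contact_force: [1.0, 0.3, 0.4]
grip_width: 91.6
finger_force: 0.0
8.375 [464.4 322.  146.4] [-3.142e+00 -2.000e-03  2.980e-01]
(41, 393, 179, 7) xy 162.2 460.1 diam 210.2 tool shift [-248.4 -220.7]
(285, 159, 54, 59) xy 467.9 328.1 diam 57.2 tool shift [ 5.2 -4.9]
(313, 0, 85, 64) xy 615.5 336.3 diam 71.0 tool shift [148.7  30.7]sed: couldn't edit /dev/null: not a regular file
```

View pics/w3.png

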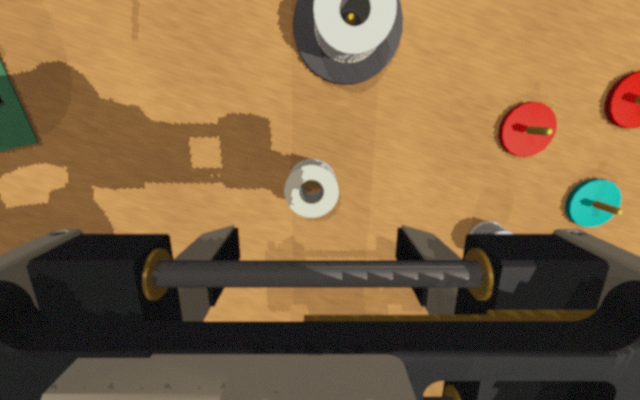

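The large reel sits on its stand with the spindle visible in its bore (351,16). The medium reel's top is centred at about (312,191).

```bash
python3 ctr.py 38 312 191 285 191 339 191
```

```text
(312.0, 191.0) [466.1 327.3  38. ] tool shift [  2.9  -4.7 108.2]
(285.0, 191.0) [458.7 351.7  38. ] tool shift [  2.9 -30.2 108.2]
(339.0, 191.0) [473.5 303.   38. ] tool shift [  2.8  20.7 108.2]
```

```bash
python3 -m crank '[[0.0028,-0.0047,0.04,0,0,0],[0,0,0.04,0,0,0],[0,0,0.035,0,0,0],[0,0,0.0235,0,0,0],[0,0,0,0,0,0]]' 100; python3 -m crank '[[0,0,0,0,0,0],[0,0,0,0,0,0],[0,0,0,0,0,0],[0,0,0,0,0,0],[0,0,0,0,0,0]]' 0
```

```text
time: 9.1
tool_pos: [464.2, 326.3, 5.4]
tcp_rot: [3.141, 0.004, 0.297]
contact_force: [0.5, 0.5, 0.4]
grip_width: 92.2
finger_force: 0.0
time: 9.72
tool_pos: [464.7, 327.1, 7.9]
tcp_rot: [-3.141, -0.001, 0.298]
contact_force: [-1.1, 1.0, 2.7]
grip_width: 50.1
finger_force: 30.0
```

```bash
python3 -m crank '[[0,0,-0.02,0,0,0],[0,0,-0.045,0,0,0],[0,0,-0.045,0,0,0],[-0.01,0.0469,0,0,0,0],[-0.01,0.0469,0,0,0,0]]'; python3 -m crank '[[-0.01,0.0469,0,0,0,0],[-0.01,0.0469,0,0,0,0],[-0.01,0.0469,0,0,0,0],[-0.01,0.0469,0,0,0,0],[-0.01,0.0469,0,0,0,0]]';python3 -m crank '[[-0.01,0.0469,0,0,0,0],[-0.01,0.0469,0,0,0,0],[-0.01,0.0469,0,0,0,0],[-0.01,0.0469,0,0,0,0],[-0.01,0.0469,0,0,0,0]]';python3 -m crank '[[0,0,0,0,0,0],[0,0,0,0,0,0]]'
python3 look.py w4 8 dark
```

```text
time: 10.35
tool_pos: [472.9, 230.7, 117.9]
tcp_rot: [3.141, -0.001, 0.299]
contact_force: [1.3, -0.7, -1.8]
grip_width: 50.6
finger_force: 30.0
time: 10.98
tool_pos: [493.8, -8.9, 117.4]
tcp_rot: [-3.142, 0.0, 0.298]
contact_force: [1.1, -0.6, -2.0]
grip_width: 50.2
finger_force: 30.0
time: 11.6
tool_pos: [514.7, -247.7, 117.2]
tcp_rot: [-3.141, 0.0, 0.298]
contact_force: [1.9, 0.1, -2.3]
grip_width: 50.4
finger_force: 30.0
time: 11.85
tool_pos: [514.5, -245.6, 117.0]
tcp_rot: [-3.14, 0.001, 0.297]
contact_force: [0.0, 1.0, -1.7]
grip_width: 50.1
finger_force: 30.0
11.85 [ 514.5 -245.6  117. ] [-3.14e+00  1.00e-03  2.97e-01]
(0, 228, 640, 172) xy 273.2 -321.6 diam 757.4 tool shift [-252.9    2. ]
(77, 181, 74, 63) xy 439.4 -63.1 diam 72.1 tool shift [ -18.3 -196.5]
```

View pics/w4.png

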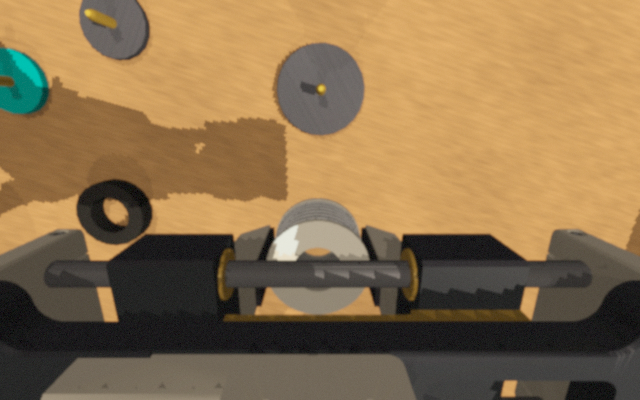

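The medium stand's disc spans u 276–364, v 42–135, with the spindle tip at about (321,89.5).

```bash
python3 ctr.py 8 276.5 88.5 364.5 88.5 320.5 42.5 320.5 135; python3 ctr.py 34 321 89.5
```

```text
(276.5, 88.5) [ 594.2 -184.2    8. ] tool shift [ 94.1 -34.7 109.1]
(364.5, 88.5) [ 616.4 -256.6    8. ] tool shift [ 94.  41. 109.]
(320.5, 42.5) [ 639.6 -209.8    8. ] tool shift [129.9   3.1 109.1]
(320.5, 135.0) [ 567.7 -232.     8. ] tool shift [ 54.7   3.2 109.1]
(321.0, 89.5) [ 603.2 -221.    34. ] tool shift [91.5  3.3 83.3]
```

```bash
python3 -m crank '[[0.046,0.0016,0,0,0,0],[0.046,0.0016,0,0,0,0],[0,0,0.035,0,0,0],[0,0,0.03,0,0,0],[0,0,0,0,0,0]]'; python3 -m crank '[[0,0,0.015,0,0,0],[0,0,0.012,0,0,0],[0,0,0.006,0,0,0],[0,0,0.0025,0,0,0],[0,0,0,0,0,0]]';python3 -m crank '[[0,0,0.001,0,0,0],[0,0,0,0,0,0]]'
```

```text
time: 12.62
tool_pos: [602.3, -220.3, 50.1]
tcp_rot: [-3.137, 0.004, 0.299]
contact_force: [-0.3, -0.2, -1.3]
grip_width: 50.4
finger_force: 30.0
time: 13.25
tool_pos: [604.0, -222.5, 17.2]
tcp_rot: [3.141, -0.0, 0.298]
contact_force: [1.3, 0.3, -1.4]
grip_width: 50.3
finger_force: 30.0
time: 13.5
tool_pos: [604.0, -222.4, 16.2]
tcp_rot: [3.141, -0.0, 0.298]
contact_force: [0.7, -0.6, -2.1]
grip_width: 50.0
finger_force: 30.0
```

```bash
python3 -m crank '[[0,0,0.0008,0,0,0],[0,0,0,0,0,0]]'
```

```text
time: 13.75
tool_pos: [604.1, -222.4, 15.9]
tcp_rot: [3.141, -0.0, 0.298]
contact_force: [-2.1, 0.3, 3.9]
grip_width: 50.3
finger_force: 30.0
```

```bash
python3 -m crank '[[0,0,0,0,0,0],[0,0,0,0,0,0],[0,0,0,0,0,0],[0,0,-0.03,0,0,0],[0,0,-0.04,0,0,0]]' 100; python3 -m crank '[[0,0,-0.06,0,0,0],[-0.0045,-0.0464,0,0,0,0],[-0.0045,-0.0464,0,0,0,0],[-0.0045,-0.0464,0,0,0,0],[-0.0045,-0.0464,0,0,0,0]]';python3 -m crank '[[-0.0045,-0.0464,0,0,0,0],[-0.0045,-0.0464,0,0,0,0],[-0.0045,-0.0464,0,0,0,0],[-0.0045,-0.0464,0,0,0,0],[0,0,0,0,0,0]]';python3 -m crank '[[0,0,0,0,0,0]]';python3 look.py w5 30 white
```

```text
time: 14.38
tool_pos: [603.2, -222.0, 84.7]
tcp_rot: [-3.14, 0.002, 0.298]
contact_force: [0.0, 1.0, 0.0]
grip_width: 91.1
finger_force: 0.0
time: 15.0
tool_pos: [531.6, -48.9, 145.3]
tcp_rot: [3.141, -0.0, 0.298]
contact_force: [-0.1, 1.0, 0.2]
grip_width: 91.7
finger_force: 0.0
time: 15.62
tool_pos: [459.3, 124.3, 145.3]
tcp_rot: [-3.141, 0.0, 0.302]
contact_force: [0.4, -0.9, 0.4]
grip_width: 91.9
finger_force: 0.0
time: 15.75
tool_pos: [460.9, 121.8, 145.3]
tcp_rot: [3.141, -0.0, 0.298]
contact_force: [0.4, -0.0, 0.0]
grip_width: 91.5
finger_force: 0.0
15.75 [460.9 121.8 145.3] [ 3.141 -0.     0.298]
(41, 393, 179, 7) xy 148.6 262.6 diam 215.7 tool shift [-257.1 -226.5]
(294, 166, 43, 45) xy 463.7 124.7 diam 45.4 tool shift [ 3.5 -2. ]
```

View pics/w5.png

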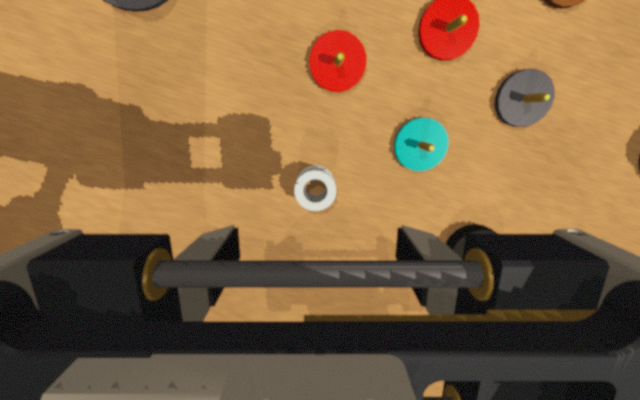

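The small reel's top is centred near (315.3,190); the small dark stand is at (525,97).

```bash
python3 ctr.py 30 315.2 190 294 190 336.5 190
```

```text
(315.2, 190.0) [462.6 123.6  30. ] tool shift [  2.   -1.8 115.3]
(294.0, 190.0) [456.6 143.2  30. ] tool shift [  2.  -22.3 115.3]
(336.5, 190.0) [468.6 103.8  30. ] tool shift [  1.9  18.8 115.3]
```

```bash
python3 -m crank '[[0.002,-0.0018,0.04,0,0,0],[0,0,0.04,0,0,0],[0,0,0.035,0,0,0],[0,0,0.024,0,0,0],[0,0,0,0,0,0]]' 100; python3 -m crank '[[0,0,0,0,0,0],[0,0,0,0,0,0],[0,0,0,0,0,0],[0,0,0,0,0,0],[0,0,0,0,0,0]]' 0;python3 -m crank '[[0,0,0,0,0,0]]'
```

```text
time: 16.48
tool_pos: [461.2, 123.2, 4.7]
tcp_rot: [-3.141, 0.004, 0.296]
contact_force: [0.1, -0.2, -1.1]
grip_width: 92.1
finger_force: 0.0
time: 17.1
tool_pos: [462.1, 124.4, 6.4]
tcp_rot: [3.141, -0.0, 0.298]
contact_force: [-0.2, -0.4, 0.2]
grip_width: 46.5
finger_force: 0.0
time: 17.23
tool_pos: [462.0, 124.3, 6.3]
tcp_rot: [3.141, -0.0, 0.298]
contact_force: [-0.5, -0.2, 0.5]
grip_width: 39.0
finger_force: 30.0
```

```bash
python3 -m crank '[[0,0,0,0,0,0],[0,0,-0.02,0,0,0],[0,0,-0.045,0,0,0],[0,0,-0.045,0,0,0]]'; python3 -m crank '[[-0.0012,0.0404,0,0,0,0],[-0.0012,0.0404,0,0,0,0],[-0.0012,0.0404,0,0,0,0],[-0.0012,0.0404,0,0,0,0],[-0.0012,0.0404,0,0,0,0]]';python3 -m crank '[[0,0,0,0,0,0],[0,0,0,0,0,0]]'
python3 look.py w6 8 dark
```

```text
time: 17.73
tool_pos: [461.4, 124.2, 116.9]
tcp_rot: [-3.141, 0.002, 0.298]
contact_force: [1.2, -0.2, -0.4]
grip_width: 39.4
finger_force: 30.0
time: 18.35
tool_pos: [515.5, -71.8, 115.9]
tcp_rot: [-3.141, 0.001, 0.298]
contact_force: [0.5, 0.4, -1.2]
grip_width: 39.3
finger_force: 30.0
time: 18.6
tool_pos: [514.9, -70.1, 115.8]
tcp_rot: [-3.141, 0.001, 0.297]
contact_force: [-1.1, 0.1, -1.5]
grip_width: 39.4
finger_force: 30.0
18.6 [514.9 -70.1 115.8] [-3.141e+00  1.000e-03  2.970e-01]
(0, 228, 640, 172) xy 275.1 -146.1 diam 754.2 tool shift [-251.6    2.3]
(462, 109, 48, 73) xy 602.3 -203.3 diam 66.6 tool shift [ 44.6 152.9]
```

View pics/w6.png

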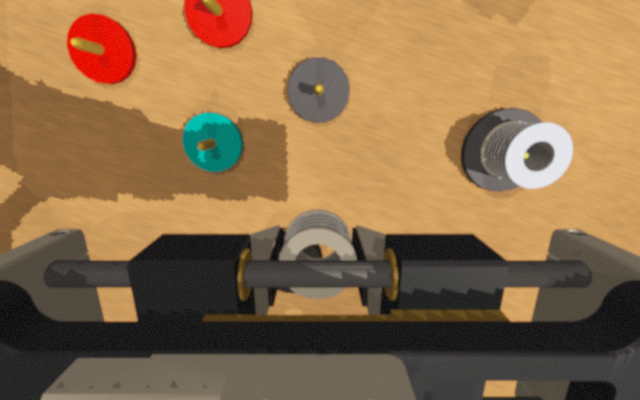

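The small stand's disc spans u 287.5–350, v 57–123, with the spindle tip at (319.5,89.5). The medium reel is on its stand.

```bash
python3 ctr.py 8 287.5 89.5 350 89.5 318.5 57.5 318.5 122.5; python3 ctr.py 34 319.5 89.5
```

```text
(287.5, 89.5) [596.5 -18.2   8. ] tool shift [ 93.2 -25.2 107.8]
(350.0, 89.5) [612.2 -69.5   8. ] tool shift [ 93.1  28.4 107.8]
(318.5, 57.5) [628.3 -36.3   8. ] tool shift [118.3   1.4 107.8]
(318.5, 122.5) [578.  -51.7   8. ] tool shift [ 65.7   1.4 107.8]
(319.5, 89.5) [603.  -44.6  34. ] tool shift [91.5  2.1 81.9]
```

```bash
python3 -m crank '[[0.046,0.0009,0,0,0,0],[0.046,0.0009,0,0,0,0],[0,0,0.035,0,0,0],[0,0,0.03,0,0,0],[0,0,0,0,0,0]]'; python3 -m crank '[[0,0,0.015,0,0,0],[0,0,0.012,0,0,0],[0,0,0.006,0,0,0],[0,0,0.0025,0,0,0],[0,0,0,0,0,0]]';python3 -m crank '[[0,0,0.001,0,0,0],[0,0,0,0,0,0]]'
```

```text
time: 19.38
tool_pos: [602.0, -43.9, 48.9]
tcp_rot: [-3.139, 0.005, 0.299]
contact_force: [-0.5, 0.5, -0.9]
grip_width: 39.1
finger_force: 30.0
time: 20.0
tool_pos: [604.1, -45.4, 15.8]
tcp_rot: [3.141, -0.0, 0.298]
contact_force: [0.4, 0.1, -0.8]
grip_width: 39.4
finger_force: 30.0
time: 20.25
tool_pos: [604.1, -45.4, 14.9]
tcp_rot: [3.141, -0.0, 0.298]
contact_force: [0.5, 0.1, -1.1]
grip_width: 39.6
finger_force: 30.0
```

```bash
python3 -m crank '[[0,0,0.0007,0,0,0],[0,0,0,0,0,0]]'
```

```text
time: 20.5
tool_pos: [604.1, -45.4, 14.3]
tcp_rot: [3.141, -0.0, 0.298]
contact_force: [-0.3, 0.1, 1.1]
grip_width: 39.4
finger_force: 30.0
```

```bash
python3 -m crank '[[0,0,0,0,0,0],[0,0,0,0,0,0],[0,0,-0.03,0,0,0],[0,0,-0.04,0,0,0],[0,0,-0.05,0,0,0]]' 65; python3 -m crank '[[-0.05,0,-0.02,0,0,0],[-0.05,0,-0.02,0,0,0],[-0.04,0,0,0,0,0],[0,0,0,0,0,0],[0,0,0,0,0,0]]'
python3 - <<'E'
from plant import bot
import cv2,numpy as np
a=bot.capture("wrist")["color"];t=bot.capture("top")["color"][120:320,130:500];s=bot.capture("side")["color"][80:380,190:470]
cv2.imwrite("pics/f1.png",cv2.resize(s,None,fx=2,fy=2,interpolation=2));cv2.imwrite("pics/f0.png",cv2.resize(t,None,fx=2,fy=2))
E
```

```text
time: 21.12
tool_pos: [603.3, -45.2, 134.3]
tcp_rot: [-3.141, 0.002, 0.298]
contact_force: [0.9, -0.5, -0.7]
grip_width: 59.8
finger_force: 0.0
time: 21.75
tool_pos: [471.0, -86.5, 174.3]
tcp_rot: [3.141, -0.001, 0.297]
contact_force: [0.4, -0.3, -0.7]
grip_width: 59.9
finger_force: 0.0
```

View pics/f1.png

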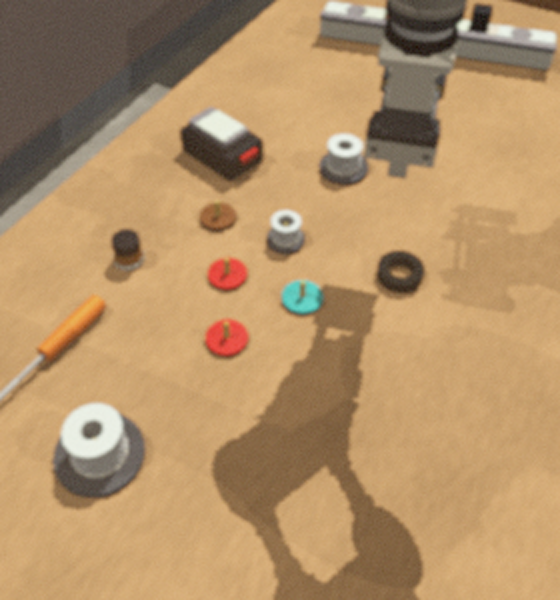

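View pics/f0.png

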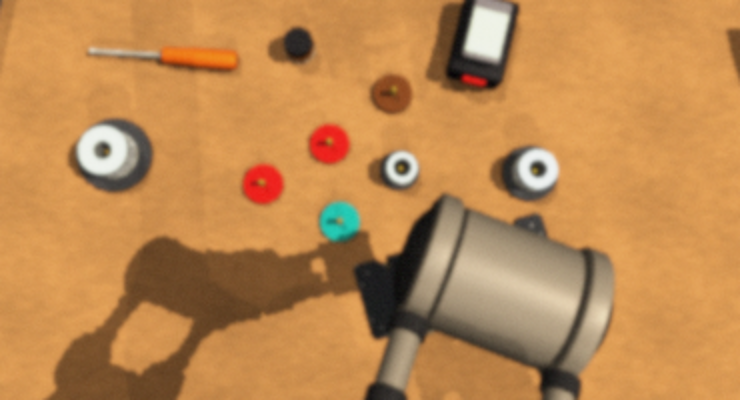

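All three reels sit flat on the dark stands: large at (103,150), small at (401,168) and medium at (537,170) in the top crop, each with its spindle visible in the bore. The bystanders haven't moved.

```bash
python3 -c "
from plant import bot
print(bot.close_job())"
```

```text
the job is handed in; nothing more can be done
None
```

The job is handed in at about 22 s: the large, medium and small reels were each placed in that order on the matching stand, and the final pictures show them flat with the spindle through the bore and the bystanders unmoved.

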